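# Sweep weld bosses through the gate into the feed slot

### The arm

A 7-joint arm with a two-finger parallel gripper is mounted at the origin on a cart in front of the work surface, level with it; the furniture and walls round the work are solid. World frame = base frame: x ahead of the robot, y to its left, z up, the work surface at z = 0. Lengths are in m, angles in rad, forces in N, time in s.
With the tool pointing down it reaches from about 0.425 to 1.025 m from the base axis. Payload 3.6 kg.
Tool frame: the origin (TCP) lies midway between the tips of the shut fingers; the grasp point (between the pads) lies env.tcp_to_grasp behind it (env.tcp_to_grasp is the distance from the TCP to the grasp point, in m); z points along the fingers, y is the line along which they close (so a half turn about z gives the same grasp; the last joint's range is limited). The gripper opens to 85 mm and grips with 20 to 120 N. Pads are 22 mm wide; open, the fingers measure 114 mm over their backs; the gripper's body (76 mm by 85 mm) begins 54 mm behind the grasp point. The pads swing forward as they close: fully open they stand 13 mm farther back than shut.
Start: joints at [-1.357, 0.591, 0.048, 1.609, -0.033, 0.943, -0.034], TCP at [0.219, 0.691, 0.231] pointing down, gripper open.
Joint ranges: [-2.69, 2.69], [-0.47, 2.24], [-1.27, 1.36], [0.19, 2.51], [-1.53, 4.68], [0.08, 2.07], [-3.09, 3.09]. Speed limits (rad/s): [2.57, 2.57, 3.14, 3.14, 3.14, 3.14, 3.14].

### API

Orientations are given as [roll, pitch, yaw] about the fixed x, y, z axes, in that order (R = Rz(yaw) Ry(pitch) Rx(roll)).
In Python, from station import env, camera gives the robot as it stands. The module is installed in compiled form; this text tells all that it offers.
- The arm moves only by the tool play_rows, never from a script. Its argument "plan" is a list of rows, each an object with "dr": the turn, a rotation vector about the tool's x, y, z in rad, a list of three; "linear": the shift along the tool's x, y, z in m, a list of three; "claw": the finger opening in m, from 0 to 0.0854. In form: [{"dr": [ax, ay, az], "linear": [x, y, z], "claw": claw}, ...]. A call has exactly 8 rows; each row is the pose to reach, as a shift and turn from the pose commanded when the call began, along the tool's axes at that moment; what a row does not reach only later rows make up. A row lasts 1/12 s, in which the tool goes at most 41.7 mm and 7.16 degrees, less where a joint would pass 70% of its speed; a pose out of reach is approached as far as the arm can. A call with a gripper value outside its range is refused whole. The fingers move at their own pace and stop on an object; "grip_force" is the grip in N (left out, the last holds). Time passes only in rows, so rows that repeat a pose let the fingers close, or fill a call up. It gives the time, the measured TCP pose, the force, the opening and the grip force at its end, in the units of the state.
- env.observe(): the state, without advancing time (a new reading comes with each control period).
- camera(name): name is "scene" or "top"; returns a dict with "image" (400x640x3 uint8, blue, green, red), "z_map" (400x640 float32, m along the optical axis (not along the pixel's ray), 0 where there is no reading), "fov_y" (degrees; the focal length in pixels is half the picture's height over the tangent of half this angle, whatever the lens; pixels are square), "cx", "cy" (the principal point, pixels), "R" (3x3) and "t" (3): a world point X has camera coordinates R X + t. Camera axes: x right, y down, z forward; pixel columns grow to the right and rows downward; lengths in m; the calibration is good to about 2 mm. A picture is of the moment at which its call begins.
- env.sign_off(): hands the job in; it is judged then, once.
The state is a dict: "clock": time; "joints": joint angles; "joint_velocities": joint speeds; "effort": joint torques, N m; "tcp_pos": TCP position; "eef_rot": TCP orientation; "contact_force": force on the tool from outside, world axes, zero at the start; "torque": the same for the moment, N m; "finger_gap": finger opening in m; "grip_force": force on a finger pad.
Only numpy, scipy, OpenCV 4.12 (cv2) and the standard library are available. Lean on these libraries where they do the work, as an engineer would, in place of code of your own. Each camera call takes 0.05 s, during which the arm holds its last target. There are 200 camera calls.

### The job

Load the feed slot by pushing the three loose weld bosses flat along the table with a fingertip, through the yellow gate one at a time: both steel ones first, in either order, and the brass one last, until all three lie in a row wholly inside the slot. Nothing may be picked up or tipped over, and the gas cups and the ring blank standing around are to be left alone.

Things in the scene. Friction and masses are not known exactly. Their poses are not given: they have to be found in the camera images.
- steel_boss_a: Silvery steel weld boss, a short cylinder 36 mm in diameter and 22 mm tall, about 150 g, standing on its flat end loose on the table; an 11 mm blind bore in its top is too narrow for a finger. Origin at the centre of its underside; its own yaw means nothing.
- steel_boss_b: A second silvery steel weld boss, the same as steel_boss_a: 36 mm in diameter and 22 mm tall, about 150 g, standing on its flat end loose on the table; an 11 mm blind bore in its top is too narrow for a finger. Origin at the centre of its underside; its own yaw means nothing.
- brass_boss: Yellow brass weld boss of the same size: 36 mm in diameter and 22 mm tall, about 150 g, standing on its flat end loose on the table; an 11 mm blind bore in its top is too narrow for a finger. Origin at the centre of its underside; its own yaw means nothing.
- feed_slot: Low fixture fixed to the table: two straight aluminium rails form a slot 42 mm wide and 114 mm long, open at the near end (the gate). No base plate: bosses slide on the table itself. All rails are 10 mm thick and only 9 mm high: a fingertip 12 to 15 mm over the table can push a boss while passing above them. Origin on the table, mid-gate; +x runs into the slot, +y across it, z up.
- slot_stop (a point): Foot of the red stop (9 mm high) that closes the slot's far end, mid-slot, on the table, 114 mm past the gate. A boss pushes those ahead of it farther in; it is wholly inside once its centre is 18 mm past the gate. With all three tight against the stop the centres lie 96, 60 and 24 mm past the gate (6 mm of play in all).
- slot_mouth (a point): Middle of the lead-in's mouth, on the table, 36 mm in front of the gate. Two flared yellow rails, 9 mm high, lead in, narrowing evenly from 102 mm apart here to 42 mm at the gate.
- cup_left: Bystander: pink ceramic gas cup, 20 mm wide, 46 mm tall, light, standing loose beside the slot on its +y side. Origin at the centre of its underside.
- cup_right: Bystander: pink ceramic gas cup, 22 mm wide, 46 mm tall, light, standing loose beside the slot on its -y side. Origin at the centre of its underside.
- ring_blank: Bystander: stainless ring 64 mm in diameter, 26 mm tall, lying flat and loose on the table. Origin at the centre of its underside.
Mind the look-alikes: they are no part of the job. Of the things that look like the brass_boss, take the one that is nearest to the robot's base at the start.

How it is judged:
On the way, in this order (a step that is already met when the one before it is completed fails the run):
1. one steel boss is inside the slot while the other two bosses are still outside the gate (((x of steel_boss_a in the frame of feed_slot between 0.015 and 0.105 m and y of steel_boss_a in the frame of feed_slot between -0.01 and 0.01 m and x of each of steel_boss_b, brass_boss in the frame of feed_slot below -0.016 m) or (x of steel_boss_b in the frame of feed_slot between 0.015 and 0.105 m and y of steel_boss_b in the frame of feed_slot between -0.01 and 0.01 m and x of each of steel_boss_a, brass_boss in the frame of feed_slot below -0.016 m))), for 0.1 s.
2. both steel bosses are inside the slot while the brass boss is still outside the gate (x of steel_boss_a in the frame of feed_slot between 0.015 and 0.105 m and y of steel_boss_a in the frame of feed_slot between -0.01 and 0.01 m and x of steel_boss_b in the frame of feed_slot between 0.015 and 0.105 m and y of steel_boss_b in the frame of feed_slot between -0.01 and 0.01 m and x of brass_boss in the frame of feed_slot below -0.016 m), for 0.1 s.
3. the brass boss has followed and all three are inside the slot (x of steel_boss_a in the frame of feed_slot between 0.015 and 0.105 m and y of steel_boss_a in the frame of feed_slot between -0.01 and 0.01 m and x of steel_boss_b in the frame of feed_slot between 0.015 and 0.105 m and y of steel_boss_b in the frame of feed_slot between -0.01 and 0.01 m and x of brass_boss in the frame of feed_slot between 0.015 and 0.105 m and y of brass_boss in the frame of feed_slot between -0.01 and 0.01 m), for 0.1 s.
At the end, for the whole second after the job is handed in: All three bosses stand flat and still in the slot (centres 15 to 105 mm past the gate and within 10 mm of the slot's middle line), the brass one nearest the gate (centre at most 34 mm past it) (all of step 3 and x of brass_boss in the frame of feed_slot below 0.034 m and linear speed of each of steel_boss_a, steel_boss_b, brass_boss below 0.01 m/s and height (world z) of each of steel_boss_a, steel_boss_b, brass_boss below 0.005 m and angle between each of steel_boss_a, steel_boss_b, brass_boss's own z axis and vertical below 0.1 rad); the robot touches nothing.
It fails at once if a boss is lifted off the table (more than 12 mm) or tipped (more than 0.4 rad) (height (world z) of any of steel_boss_a, steel_boss_b, brass_boss above 0.012 m or angle between any of steel_boss_a, steel_boss_b, brass_boss's own z axis and vertical above 0.4 rad).
It fails at once if a gas cup or the ring blank is moved by more than 20 mm or knocked over (distance of any of cup_left, cup_right, ring_blank from where it was at the start of the episode above 0.02 m or angle between any of cup_left, cup_right, ring_blank's own z axis and vertical above 0.5 rad).
It also fails if it takes over 64 s, if anything falls off the work surface, if the arm or the gripper's body presses on something with over 40 N, if the wrist force passes 120 N, or if a joint passes its speed limit or range.

## Working session

There is one attempt and no reset: what is moved stays moved. The work goes in short steps, Python scripts to look and compute and a tool call to move; the robot and the scene stay as the last step left them, time stands still between calls to the robot, and variables do not carry over. Pictures are saved under pics/ and viewed, at most 10 in all, crops included, and the job is handed in when it is done.

Besides the shell and the picture viewer there is one more tool, called after "Emit:" as name([rows], argument=value, ...), one row to a line, values as JSON. play_rows: Moves the arm, as the interface text tells. Its arguments: {"type":"object","properties":{"plan":{"type":"array"},"grip_force":{"type":"number"}},"required":["plan"]}

```bash
mkdir -p pics; cat > h.py <<'E'
import numpy as np, cv2
from station import env, camera
def K(c):
    f=200/np.tan(np.radians(c["fov_y"])/2); return f,c["cx"],c["cy"]
def ray(c,u,v,z):
    f,cx,cy=K(c); d=c["R"].T@np.array([(u-cx)/f,(v-cy)/f,1.]); o=-c["R"].T@c["t"]
    return o+d*(z-o[2])/d[2]
def cloud(c):
    f,cx,cy=K(c); z=c["z_map"].astype(float); v,u=np.mgrid[:400,:640]
    P=np.stack([(u-cx)/f*z,(v-cy)/f*z,z],-1); W=(P-c["t"])@c["R"]; W[z==0]=np.nan
    return W
E
python3 - <<'E'
from h import *
s=env.observe(); print(s["clock"],s["tcp_pos"],s["eef_rot"],s["finger_gap"],env.tcp_to_grasp)
for n in("scene","top"):
    c=camera(n); cv2.imwrite(f"pics/{n}0.png",c["image"]); np.savez(f"/tmp/{n}0.npz",**c)
    print(n,c["fov_y"],-c["R"].T@c["t"])
E
```

```text
0.0 [0.21872551 0.69034775 0.2301624 ] [-3.13936626e+00  1.49240977e-04  2.83486855e+00] 0.08538666780657263 0.0187
scene 47.98023409893851 [ 0.04980148 -0.57995943  0.68889192]
top 52.31351398507664 [ 0.43657263 -0.24053726  0.8989102 ]
```

View pics/scene0.png

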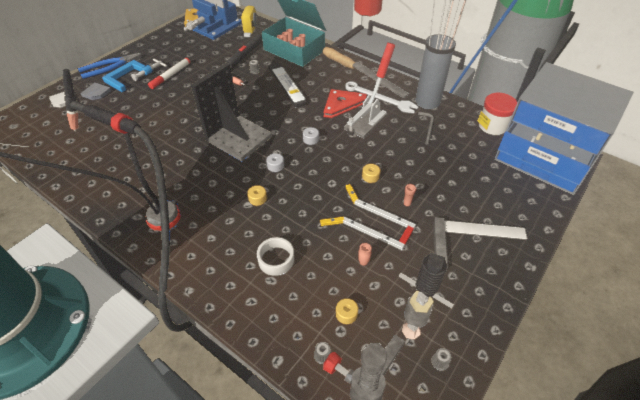

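View pics/top0.png

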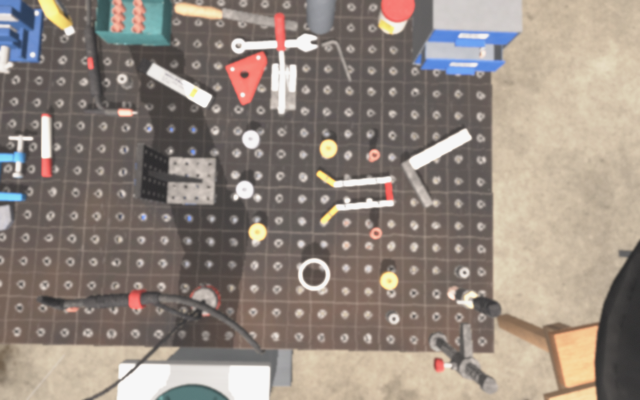

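The scene view (1st picture) and the top view (2nd) agree. In the top view:
- **Steel bosses:** (251,139) and (245,189).
- **Brass candidates:** (257,232), (328,149) and (389,281).
- **Slot:** gate at about (336,195), red stop at about (389,191).
- **Cups:** (374,155) and (376,233).
- **Ring:** (314,274).

Next I'll measure the positions and make an enlarged crop of the candidates.

```bash
python3 - <<'E'
from h import *
c=dict(np.load("/tmp/top0.npz")); s=dict(np.load("/tmp/scene0.npz"))
W=cloud(c)
for n,u,v in [("steel1",251,139),("steel2",245,189),("brA",257,232),("brB",328,149),("brC",389,281),("cupL",374,155),("cupR",376,233),("ring",314,274),("nut",395,319)]:
    # top-face blob by height from the depth map around the seed
    w=W[v-20:v+21,u-20:u+21]; m=((w[...,2]>.012)).astype(np.uint8)
    k,lab,st,ce=cv2.connectedComponentsWithStats(m)
    if k<2: print(n,"no blob");continue
    i=1+np.argmin(np.hypot(*(ce[1:]-20).T)-0.02*st[1:,4]); p=w[lab==i]; z=np.percentile(p[:,2],60)
    t=p[abs(p[:,2]-z)<.004]; mid=(np.percentile(t[:,:2],1,0)+np.percentile(t[:,:2],99,0))/2
    (cu,cv_),r=cv2.minEnclosingCircle(np.argwhere(lab==i)[:,::-1].astype(np.float32))
    q=ray(c,cu+u-20,cv_+v-20,z)
    print(n,"px",(round(cu+u-20,1),round(cv_+v-20,1)),"z %.4f"%z,"mid",mid.round(4),"ray",q.round(4),"size",np.ptp(t[:,:2],axis=0).round(3),"dist %.3f"%np.hypot(*q[:2]))
hsv=cv2.cvtColor(c["image"],cv2.COLOR_BGR2HSV)
roi=np.zeros((400,640),bool); roi[160:232,312:410]=1
y=(hsv[...,0]>18)&(hsv[...,0]<32)&(hsv[...,1]>120)&(hsv[...,2]>120)&roi
r=((hsv[...,0]<8)|(hsv[...,0]>172))&(hsv[...,1]>140)&(hsv[...,2]>100)&roi
wh=(hsv[...,1]<40)&(hsv[...,2]>170)&roi
for n,m in(("yel",y),("red",r),("white",wh)):
    k,lab,st,ce=cv2.connectedComponentsWithStats(m.astype(np.uint8))
    for i in range(1,k):
        if st[i,4]<25: continue
        pts=np.argwhere(lab==i)[:,::-1].astype(np.float32)
        b=cv2.boxPoints(cv2.minAreaRect(pts))
        print(n,st[i,4],"c",ray(c,*ce[i],.009).round(4)[:2],"zmed %.4f"%np.nanmedian(W[lab==i][:,2]),"box",[ray(c,*q,.009)[:2].round(3).tolist() for q in b])
# scene view check
hs=cv2.cvtColor(s["image"],cv2.COLOR_BGR2HSV)
for u,v in[(275,160),(310,134),(257,195),(371,172),(346,311)]: print("scene",ray(s,u,v,.022).round(3)[:2])
a=cv2.resize(c["image"][120:300,225:415],None,fx=4,fy=3.3,interpolation=cv2.INTER_CUBIC)
a=cv2.resize(c["image"][120:300,225:415],(633,600),interpolation=cv2.INTER_CUBIC)
cv2.imwrite("pics/crop0.png",a)
E
```

```text
steel1 px (250.2, 138.2) z 0.0219 mid [ 0.6387 -0.1032] ray [ 0.6373 -0.104   0.0219] size [0.036 0.035] dist 0.646
steel2 px (244.0, 188.5) z 0.0218 mid [ 0.5269 -0.0939] ray [ 0.5268 -0.095   0.0218] size [0.033 0.035] dist 0.535
brA px (256.8, 231.0) z 0.0218 mid [ 0.4361 -0.1253] ray [ 0.4361 -0.1261  0.0218] size [0.034 0.034] dist 0.454
brB px (327.5, 147.7) z 0.0220 mid [ 0.6223 -0.273 ] ray [ 0.6214 -0.273   0.022 ] size [0.034 0.033] dist 0.679
brC px (387.9, 279.6) z 0.0219 mid [ 0.3391 -0.4099] ray [ 0.3399 -0.4088  0.0219] size [0.034 0.035] dist 0.532
cupL px (373.0, 155.0) z 0.0438 mid [ 0.606  -0.3707] ray [ 0.604  -0.3696  0.0438] size [0.018 0.019] dist 0.708
cupR px (374.5, 232.5) z 0.0445 mid [ 0.4394 -0.3773] ray [ 0.4393 -0.3751  0.0445] size [0.019 0.019] dist 0.578
ring px (313.5, 273.3) z 0.0259 mid [ 0.3495 -0.2496] ray [ 0.3498 -0.2496  0.0259] size [0.062 0.062] dist 0.430
nut px (392.5, 317.2) z 0.0265 mid [ 0.2609 -0.4197] ray [ 0.2624 -0.4186  0.0265] size [0.023 0.022] dist 0.494
red 97 c [ 0.5315 -0.4101] zmed 0.0083 box [[0.547, -0.402], [0.548, -0.415], [0.516, -0.419], [0.515, -0.405]]
white 71 c [ 0.5852 -0.4511] zmed 0.0175 box [[0.602, -0.442], [0.602, -0.455], [0.564, -0.456], [0.563, -0.442]]
white 425 c [ 0.5515 -0.3519] zmed 0.0070 box [[0.561, -0.287], [0.576, -0.419], [0.551, -0.421], [0.536, -0.29]]
white 46 c [ 0.5103 -0.2693] zmed -0.0020 box [[0.508, -0.259], [0.521, -0.27], [0.512, -0.279], [0.5, -0.268]]
white 449 c [ 0.5005 -0.3553] zmed 0.0067 box [[0.515, -0.295], [0.518, -0.423], [0.49, -0.423], [0.486, -0.295]]
white 26 c [ 0.4582 -0.3646] zmed -0.0018 box [[0.463, -0.357], [0.467, -0.366], [0.453, -0.372], [0.449, -0.363]]
white 34 c [ 0.4595 -0.4162] zmed -0.0016 box [[0.459, -0.406], [0.469, -0.415], [0.459, -0.426], [0.449, -0.416]]
scene [ 0.524 -0.1  ]
scene [ 0.632 -0.109]
scene [ 0.43  -0.135]
scene [ 0.615 -0.279]
scene [ 0.334 -0.414]
```

View pics/crop0.png

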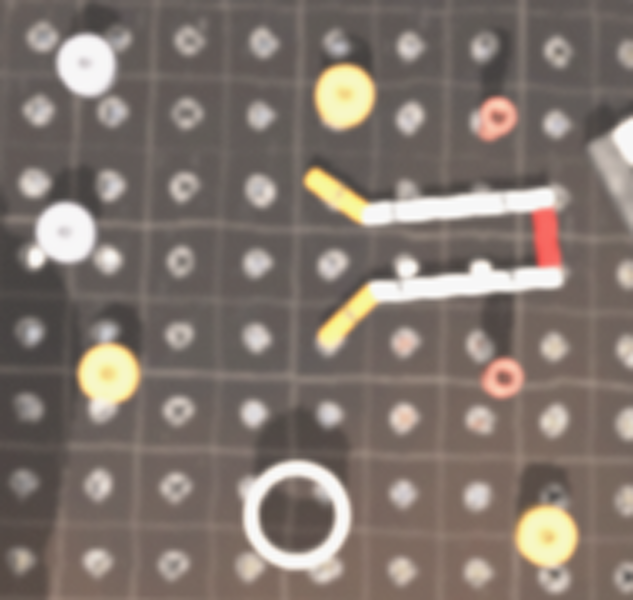

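The brass candidates are at top pixels (257,232), (328,149) and (389,281), which lie 0.454, 0.679 and 0.532 m from the base. The one at (257,232) is nearest and the crop confirms it's a bored brass boss, so that's the brass_boss. The steel bosses are the two silvery discs on the left. The rails run at roughly crop (368,212)–(553,195) and (375,292)–(558,278), with the stop at (547,238). Last measurement: the slot axis and the clearances.

```bash
python3 - <<'E'
from h import *
c=dict(np.load("/tmp/top0.npz")); W=cloud(c); X=lambda u,v,z=.009: ray(c,u,v,z)[:2]
hsv=cv2.cvtColor(c["image"],cv2.COLOR_BGR2HSV)
H=W[...,2]
# rails: per-column centre of bright rows near the seed lines
g=cv2.cvtColor(c["image"],cv2.COLOR_BGR2GRAY).astype(float)
L=[]
for (v0,v1) in((184,179),(207.5,203.5)):
    P=[]
    for u in range(342,384):
        v=v0+(v1-v0)*(u-336)/55; r=np.arange(int(v)-5,int(v)+6)
        hh=H[r,u]; m=(hh>.005)&(hh<.013)
        if 2<=m.sum()<=7: P.append(X(u,r[m].mean()))
    P=np.array(P); f=cv2.fitLine(P.astype(np.float32),cv2.DIST_HUBER,0,.001,.001).ravel(); d=f[:2]*-np.sign(f[1]); L.append((d,f[2:])); print("rail",len(P),d,f[2:])
d=L[0][0]+L[1][0]; d/=np.linalg.norm(d); n=np.array([-d[1],d[0]])
a=[p@n for _,p in L]; print("dir",d,"rail spacing",a[0]-a[1],"(52)"); off=sum(a)/2
red=((hsv[...,0]<8)|(hsv[...,0]>172))&(hsv[...,1]>120); red[:,:380]=0;red[:,400:]=0;red[:170]=0;red[215:]=0
q=np.argwhere(red); s=np.mean([X(u,v)@d for v,u in q]); print("red centre along",s,"n",len(q))
yel=(hsv[...,0]>15)&(hsv[...,0]<35)&(hsv[...,1]>60)&(H>.004)&(H<.013); yel[:,:312]=0;yel[:,350:]=0;yel[:165]=0;yel[226:]=0
ya=np.array([X(u,v)@d for v,u in np.argwhere(yel)]); print("yellow along",np.percentile(ya,[1,50,99]))
g1=s-.005-.114; print("gate from stop",d*g1+n*off,"mouth",d*(g1-.036)+n*off)
# heights round the starts
for n_,x0,x1,y0,y1 in[("S2 up",.46,.59,-.07,.0),("brk",.46,.62,0,.14),("S1 up",.66,.74,-.12,.0),("BrA up",.34,.42,-.2,-.02)]:
    m=(W[...,0]>x0)&(W[...,0]<x1)&(W[...,1]>y0)&(W[...,1]<y1)&(H>.006)
    w=W[m]; print(n_,len(w), w.min(0).round(3) if len(w) else'', w.max(0).round(3) if len(w) else '')
E
```

```text
rail 42 [ 0.11297074 -0.99359834] [ 0.5510276  -0.34169105]
rail 42 [ 0.10832275 -0.99411577] [ 0.50117815 -0.36286372]
dir [ 0.11064706 -0.9938598 ] rail spacing 0.05188608 (52)
red centre along 0.46641288837371325 n 114
yellow along [0.31283311 0.32995321 0.34786932]
gate from stop [ 0.51936306 -0.29173826] mouth [ 0.51537977 -0.2559593 ]
S2 up 549 [ 0.493 -0.028  0.006] [ 0.59  -0.     0.017]
brk 3194 [0.493 0.    0.006] [0.593 0.086 0.153]
S1 up 189 [ 0.706 -0.1    0.006] [ 0.74  -0.     0.019]
BrA up 5 [ 0.419 -0.13   0.015] [ 0.419 -0.123  0.023]
```

```bash
cat >> h.py <<'E'
from scipy.spatial.transform import Rotation as Ro
GATE=np.array([.519,-.292]); D=np.array([.1107,-.9939]); N=np.array([.9939,.1107])
def rows(targets):
    """targets: (x,y,z,yaw) world -> rounded linear,dr from the present pose"""
    s=env.observe(); R0=Ro.from_euler("xyz",s["eef_rot"]); p=np.array(s["tcp_pos"])
    print("t %.2f"%s["clock"],"tcp",p.round(4),"rpy",np.round(s["eef_rot"],3),"gap %.4f"%s["finger_gap"])
    for x,y,z,w in targets:
        l=R0.inv().apply(np.array([x,y,z])-p); d=(R0.inv()*Ro.from_euler("xyz",[np.pi,0,w])).as_rotvec()
        print("lin",(l.round(4)+0).tolist(),"dr",(d.round(3)+0).tolist())
def cradle(C,phi,back=.027,z=.012):
    return (C[0]-back*np.cos(phi),C[1]-back*np.sin(phi),z,phi+np.pi)
E
python3 - <<'E'
from h import *
rows([cradle((.527,-.0945),-1.701,.042,.2)])
E
```

```text
t 0.10 tcp [0.2187 0.6904 0.2302] rpy [-3.139  0.     2.835] gap 0.0855
lin [-0.5235, -0.6138, 0.0316] dr [-0.002, 0.002, 1.394]
```

Emit:
play_rows([
  {"dr": [0, 0, 0.12], "linear": [-0.025, -0.03, 0], "claw": 0.022},
  {"dr": [0, 0, 0.24], "linear": [-0.05, -0.06, 0], "claw": 0.022},
  {"dr": [0, 0, 0.36], "linear": [-0.075, -0.09, 0], "claw": 0.022},
  {"dr": [0, 0, 0.48], "linear": [-0.1, -0.12, 0], "claw": 0.022},
  {"dr": [0, 0, 0.6], "linear": [-0.125, -0.15, 0], "claw": 0.022},
  {"dr": [0, 0, 0.72], "linear": [-0.15, -0.18, 0], "claw": 0.022},
  {"dr": [0, 0, 0.84], "linear": [-0.175, -0.21, 0], "claw": 0.022},
  {"dr": [0, 0, 0.96], "linear": [-0.2, -0.24, 0], "claw": 0.022},
])

```text
clock: 0.77
tcp_pos: [0.3373, 0.3999, 0.2311]
eef_rot: [-3.141, 0.0, 1.869]
contact_force: [0.2, 0.5, -0.4]
finger_gap: 0.022
grip_force: 0.0
```

```bash
python3 - <<'E'
from h import *
rows([cradle((.527,-.0945),-1.701,.042,.2)])
E
```

```text
t 0.77 tcp [0.3373 0.3999 0.2311] rpy [-3.141  0.     1.869] gap 0.0220
lin [-0.4901, 0.0535, 0.0312] dr [0.0, 0.0, 0.429]
```

Emit:
play_rows([
  {"dr": [0, 0, 0.1], "linear": [-0.04, 0.004, 0], "claw": 0.022},
  {"dr": [0, 0, 0.2], "linear": [-0.08, 0.008, 0], "claw": 0.022},
  {"dr": [0, 0, 0.3], "linear": [-0.12, 0.012, 0], "claw": 0.022},
  {"dr": [0, 0, 0.4], "linear": [-0.16, 0.016, 0], "claw": 0.022},
  {"dr": [0, 0, 0.429], "linear": [-0.2, 0.02, 0], "claw": 0.022},
  {"dr": [0, 0, 0.429], "linear": [-0.24, 0.025, 0], "claw": 0.022},
  {"dr": [0, 0, 0.429], "linear": [-0.28, 0.03, 0], "claw": 0.022},
  {"dr": [0, 0, 0.429], "linear": [-0.32, 0.034, 0], "claw": 0.022},
])

```text
clock: 1.43
tcp_pos: [0.4657, 0.1051, 0.2313]
eef_rot: [-3.142, -0.0, 1.446]
contact_force: [0.9, 0.4, 0.0]
finger_gap: 0.0221
grip_force: 0.0
```

```bash
python3 - <<'E'
from h import *
rows([cradle((.527,-.0945),-1.701,.042,.2),cradle((.527,-.0945),-1.701,.042,.012)])
E
```

```text
t 1.43 tcp [0.4657 0.1051 0.2313] rpy [-3.142 -0.     1.446] gap 0.0221
lin [-0.1485, 0.0859, 0.0313] dr [0.0, 0.0, 0.006]
lin [-0.1485, 0.0859, 0.2193] dr [0.0, 0.0, 0.006]
```

Emit:
play_rows([
  {"dr": [0, 0, 0], "linear": [-0.035, 0.021, 0], "claw": 0.022},
  {"dr": [0, 0, 0], "linear": [-0.07, 0.042, 0], "claw": 0.022},
  {"dr": [0, 0, 0], "linear": [-0.105, 0.064, 0], "claw": 0.022},
  {"dr": [0, 0, 0], "linear": [-0.136, 0.085, 0.02], "claw": 0.022},
  {"dr": [0, 0, 0], "linear": [-0.136, 0.085, 0.05], "claw": 0.022},
  {"dr": [0, 0, 0], "linear": [-0.136, 0.085, 0.08], "claw": 0.022},
  {"dr": [0, 0, 0], "linear": [-0.136, 0.085, 0.1], "claw": 0.022},
  {"dr": [0, 0, 0], "linear": [-0.136, 0.085, 0.1], "claw": 0.022},
])

```text
clock: 2.1
tcp_pos: [0.5295, -0.0386, 0.1275]
eef_rot: [-3.133, 0.001, 1.445]
contact_force: [-1.8, 0.4, -0.0]
finger_gap: 0.0224
grip_force: 0.0
```

```bash
python3 - <<'E'
from h import *
rows([cradle((.527,-.0945),-1.701,.042,.012)])
c=camera("scene"); cv2.imwrite("pics/s1.png",cv2.resize(c["image"][60:260,180:420],(720,600)))
E
```

```text
t 2.10 tcp [ 0.5295 -0.0386  0.1275] rpy [-3.133e+00  1.000e-03  1.445e+00] gap 0.0224
lin [-0.0136, 0.0057, 0.1155] dr [-0.009, 0.001, 0.005]
```

View pics/s1.png

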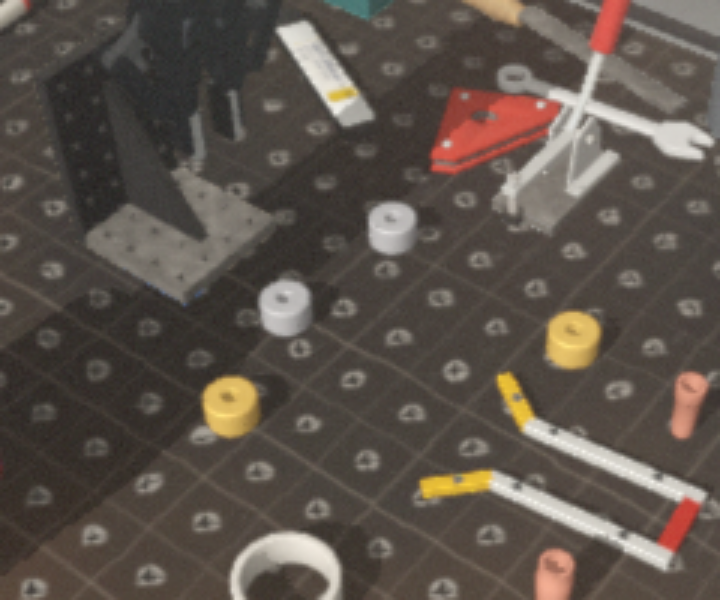

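The two separated fingertips are at about (215,130), in the air above the bracket's edge. The path down to the near steel boss at (285,305) is clear and nothing has moved.

Emit:
play_rows([
  {"dr": [0, 0, 0], "linear": [-0.008, 0.004, 0.02], "claw": 0.022},
  {"dr": [0, 0, 0], "linear": [-0.012, 0.005, 0.04], "claw": 0.022},
  {"dr": [0, 0, 0], "linear": [-0.012, 0.005, 0.06], "claw": 0.022},
  {"dr": [0, 0, 0], "linear": [-0.012, 0.005, 0.08], "claw": 0.022},
  {"dr": [0, 0, 0], "linear": [-0.012, 0.005, 0.09], "claw": 0.022},
  {"dr": [0, 0, 0], "linear": [-0.012, 0.005, 0.1], "claw": 0.022},
  {"dr": [0, 0, 0], "linear": [-0.012, 0.005, 0.1], "claw": 0.022},
  {"dr": [0, 0, 0], "linear": [-0.012, 0.005, 0.1], "claw": 0.022},
])

```text
clock: 2.82
tcp_pos: [0.5368, -0.0512, 0.0319]
eef_rot: [3.141, -0.0, 1.446]
contact_force: [-0.0, -0.8, -0.0]
finger_gap: 0.0222
grip_force: 0.0
```

```bash
python3 - <<'E'
from h import *
rows([cradle((.527,-.0945),-1.701,.042,.012),cradle((.527,-.0945),-1.701)]+[cradle(GATE-.07*D,-1.701)]+[cradle(GATE-k*D,-1.46) for k in(.07,.03)])
E
```

```text
t 2.82 tcp [ 0.5368 -0.0512  0.0319] rpy [ 3.141 -0.     1.446] gap 0.0222
lin [-0.0022, -0.0041, 0.0199] dr [0.001, 0.0, 0.005]
lin [-0.0172, -0.0042, 0.0199] dr [0.001, 0.0, 0.005]
lin [-0.1461, -0.0039, 0.0199] dr [0.001, 0.0, 0.005]
lin [-0.1468, -0.0103, 0.0199] dr [0.001, 0.0, -0.236]
lin [-0.1857, -0.001, 0.0199] dr [0.001, 0.0, -0.236]
```

Emit:
play_rows([
  {"dr": [0, 0, 0], "linear": [0, -0.004, 0.01], "claw": 0.022},
  {"dr": [0, 0, 0], "linear": [0, -0.004, 0.019], "claw": 0.022},
  {"dr": [0, 0, 0], "linear": [-0.005, -0.004, 0.019], "claw": 0.022},
  {"dr": [0, 0, 0], "linear": [-0.01, -0.004, 0.019], "claw": 0.022},
  {"dr": [0, 0, 0], "linear": [-0.016, -0.004, 0.019], "claw": 0.022},
  {"dr": [0, 0, 0], "linear": [-0.024, -0.004, 0.019], "claw": 0.022},
  {"dr": [0, 0, 0], "linear": [-0.032, -0.004, 0.019], "claw": 0.022},
  {"dr": [0, 0, 0], "linear": [-0.04, -0.004, 0.019], "claw": 0.022},
])

```text
clock: 3.48
tcp_pos: [0.5274, -0.0913, 0.0127]
eef_rot: [3.141, -0.0, 1.445]
contact_force: [-0.3, 1.0, 1.1]
finger_gap: 0.022
grip_force: 0.6
```

```bash
cat >> h.py <<'E'
def find(seed,rad=.03):
    """top-face centre of the boss near a world seed, scene camera, colour+height free: depth band"""
    out=[]
    for n in("top","scene"):
        c=camera(n); W=cloud(c)
        m=(abs(W[...,2]-.0215)<.0035)&(np.hypot(W[...,0]-seed[0],W[...,1]-seed[1])<rad)
        k,lab,st,ce=cv2.connectedComponentsWithStats(m.astype(np.uint8))
        if k<2: out.append((n,None)); continue
        i=1+np.argmax(st[1:,4]); p=np.argwhere(lab==i)[:,::-1]
        q=np.array([ray(c,u,v,.022)[:2] for u,v in p]).astype(np.float32)
        ctr,r=cv2.minEnclosingCircle(q); L=np.array(ctr)-GATE
        out.append((n,len(p),np.round(ctr,4).tolist(),"r %.4f"%r,"slot",(round(float(L@D),4),round(float(L@N),4))))
    for o in out: print(*o)
E
python3 - <<'E'
from h import *
rows([cradle(GATE-.07*D,-1.701)]+[cradle(GATE-k*D,-1.46) for k in(.07,.03)])
s=env.observe();p=np.array(s["tcp_pos"]);a=s["eef_rot"][2]+np.pi
find(p[:2]+.027*np.array([np.cos(a),np.sin(a)]))
c=camera("scene"); cv2.imwrite("pics/s2.png",cv2.resize(c["image"][60:260,180:420],(720,600)))
E
```

```text
t 3.48 tcp [ 0.5274 -0.0913  0.0127] rpy [ 3.141 -0.     1.445] gap 0.0220
lin [-0.1051, 0.0004, 0.0007] dr [0.001, 0.0, 0.005]
lin [-0.1058, -0.006, 0.0006] dr [0.001, 0.0, -0.236]
lin [-0.1447, 0.0034, 0.0006] dr [0.001, 0.0, -0.236]
top 151 [0.5245, -0.1167] r 0.0177 slot (-0.1736, 0.0249)
scene 193 [0.5255, -0.1138] r 0.0268 slot (-0.1764, 0.0262)
```

View pics/s2.png

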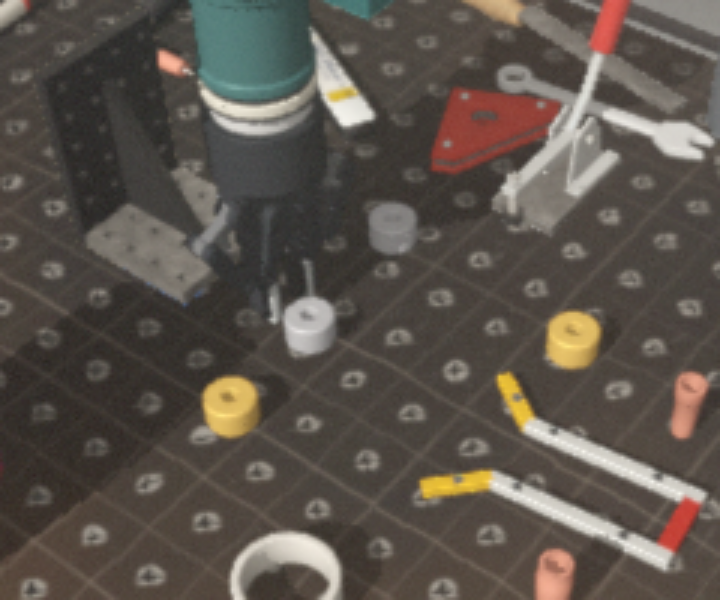

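The boss at crop (310,320) sits between the two fingertips; the stack is square and the other parts are untouched. I'll push on.

Emit:
play_rows([
  {"dr": [0, 0, 0], "linear": [-0.01, 0, 0], "claw": 0.022},
  {"dr": [0, 0, 0], "linear": [-0.02, 0, 0], "claw": 0.022},
  {"dr": [0, 0, 0], "linear": [-0.03, 0, 0], "claw": 0.022},
  {"dr": [0, 0, 0], "linear": [-0.04, 0, 0], "claw": 0.022},
  {"dr": [0, 0, 0], "linear": [-0.05, 0, 0], "claw": 0.022},
  {"dr": [0, 0, 0], "linear": [-0.06, 0, 0], "claw": 0.022},
  {"dr": [0, 0, 0], "linear": [-0.069, 0, 0], "claw": 0.022},
  {"dr": [0, 0, 0], "linear": [-0.077, 0, 0], "claw": 0.022},
])

```text
clock: 4.3
tcp_pos: [0.5174, -0.1683, 0.0123]
eef_rot: [-3.142, 0.0, 1.445]
contact_force: [0.6, 1.8, -0.4]
finger_gap: 0.022
grip_force: 0.4
```

```bash
cat >> h.py <<'E'
def at():
    s=env.observe();p=np.array(s["tcp_pos"]);a=s["eef_rot"][2]+np.pi
    find(p[:2]+.026*np.array([np.cos(a),np.sin(a)]))
def ax(*ks,phi=-1.46): return [cradle(GATE+k*D,phi,.026) for k in ks]
E
python3 - <<'E'
from h import *
at(); rows(ax(-.08,phi=-1.70)+ax(-.07,phi=-1.62)+ax(-.06,phi=-1.54)+ax(-.05,-.03,0))
E
```

```text
top 88 [0.5144, -0.1945] r 0.0176 slot (-0.0974, 0.0062)
scene 218 [0.5154, -0.19] r 0.0274 slot (-0.1017, 0.0077)
t 4.40 tcp [ 0.5174 -0.1694  0.0125] rpy [3.141e+00 2.000e-03 1.443e+00] gap 0.0221
lin [-0.0177, -0.0017, 0.0005] dr [0.001, 0.002, 0.001]
lin [-0.0275, -0.0014, 0.0005] dr [0.001, 0.002, -0.079]
lin [-0.0374, -0.0011, 0.0005] dr [0.001, 0.002, -0.159]
lin [-0.0476, -0.0007, 0.0005] dr [0.001, 0.002, -0.239]
lin [-0.067, 0.004, 0.0006] dr [0.001, 0.002, -0.239]
lin [-0.0961, 0.0111, 0.0006] dr [0.001, 0.002, -0.239]
```

Emit:
play_rows([
  {"dr": [0, 0, 0], "linear": [-0.009, -0.001, 0], "claw": 0.022},
  {"dr": [0, 0, 0], "linear": [-0.018, -0.0015, 0], "claw": 0.022},
  {"dr": [0, 0, -0.08], "linear": [-0.0275, -0.0015, 0], "claw": 0.022},
  {"dr": [0, 0, -0.16], "linear": [-0.0375, -0.001, 0], "claw": 0.022},
  {"dr": [0, 0, -0.24], "linear": [-0.0475, -0.0005, 0], "claw": 0.022},
  {"dr": [0, 0, -0.24], "linear": [-0.057, 0.0015, 0], "claw": 0.022},
  {"dr": [0, 0, -0.24], "linear": [-0.067, 0.004, 0], "claw": 0.022},
  {"dr": [0, 0, -0.24], "linear": [-0.067, 0.004, 0], "claw": 0.022},
])

```text
clock: 5.07
tcp_pos: [0.5137, -0.2374, 0.0126]
eef_rot: [3.14, 0.003, 1.681]
contact_force: [0.9, -0.6, -0.1]
finger_gap: 0.0218
grip_force: 0.0
```

```bash
python3 - <<'E'
from h import *
at(); rows(ax(-.03,0,.03,.045))
E
```

```text
top None
scene 216 [0.5171, -0.2593] r 0.0256 slot (-0.0327, 0.0017)
t 5.17 tcp [ 0.5135 -0.2347  0.0124] rpy [3.141e+00 1.000e-03 1.684e+00] gap 0.0221
lin [-0.0016, -0.0009, 0.0004] dr [0.0, 0.001, 0.002]
lin [-0.0316, -0.001, 0.0004] dr [0.0, 0.001, 0.002]
lin [-0.0616, -0.001, 0.0004] dr [0.0, 0.001, 0.002]
lin [-0.0766, -0.001, 0.0004] dr [0.0, 0.001, 0.002]
```

Emit:
play_rows([
  {"dr": [0, 0, 0], "linear": [-0.01, -0.001, 0], "claw": 0.022},
  {"dr": [0, 0, 0], "linear": [-0.02, -0.001, 0], "claw": 0.022},
  {"dr": [0, 0, 0], "linear": [-0.03, -0.001, 0], "claw": 0.022},
  {"dr": [0, 0, 0], "linear": [-0.04, -0.001, 0], "claw": 0.022},
  {"dr": [0, 0, 0], "linear": [-0.05, -0.001, 0], "claw": 0.022},
  {"dr": [0, 0, 0], "linear": [-0.06, -0.001, 0], "claw": 0.022},
  {"dr": [0, 0, 0], "linear": [-0.07, -0.001, 0], "claw": 0.022},
  {"dr": [0, 0, 0], "linear": [-0.078, -0.001, 0], "claw": 0.022},
])

```text
clock: 5.83
tcp_pos: [0.5213, -0.3132, 0.0123]
eef_rot: [3.141, 0.001, 1.685]
contact_force: [-0.2, 0.5, -0.7]
finger_gap: 0.0221
grip_force: 0.4
```

```bash
python3 - <<'E'
from h import *
at(); print(env.observe()["contact_force"])
# next: back off, rise, then behind steel1
find((.638,-.1035)); find((.436,-.1255))
rows(ax(.0)+[cradle((.6375,-.1035),-2.37,.045,.08)])
E
```

```text
top None
scene 235 [0.5193, -0.3362] r 0.0246 slot (0.0439, -0.0046)
[ 0.79945179 -0.5407423   0.09805148]
top 186 [0.6378, -0.1035] r 0.0179 slot (-0.1742, 0.1389)
scene 134 [0.6345, -0.1063] r 0.0190 slot (-0.1718, 0.1354)
top None
scene 187 [0.4343, -0.1293] r 0.0185 slot (-0.1711, -0.0662)
t 6.13 tcp [ 0.5213 -0.3107  0.0123] rpy [-3.141e+00 -1.000e-03  1.687e+00] gap 0.0220
lin [0.0448, 0.0001, 0.0003] dr [0.0, -0.001, 0.005]
lin [0.2199, 0.1751, -0.0676] dr [0.0, -0.001, 0.915]
```

Emit:
play_rows([
  {"dr": [0, 0, 0], "linear": [0.012, 0, 0], "claw": 0.022},
  {"dr": [0, 0, 0], "linear": [0.025, 0, 0], "claw": 0.022},
  {"dr": [0, 0, 0], "linear": [0.04, 0, 0], "claw": 0.022},
  {"dr": [0, 0, 0], "linear": [0.05, 0, -0.02], "claw": 0.022},
  {"dr": [0, 0, 0], "linear": [0.06, 0, -0.05], "claw": 0.022},
  {"dr": [0, 0, 0], "linear": [0.07, 0, -0.08], "claw": 0.022},
  {"dr": [0, 0, 0.1], "linear": [0.1, 0.03, -0.1], "claw": 0.022},
  {"dr": [0, 0, 0.2], "linear": [0.12, 0.06, -0.1], "claw": 0.022},
])

```text
clock: 6.8
tcp_pos: [0.5656, -0.1846, 0.1157]
eef_rot: [3.14, -0.0, 1.477]
contact_force: [1.2, -0.6, -0.9]
finger_gap: 0.0219
grip_force: 0.0
```

```bash
python3 - <<'E'
from h import *
c=dict(np.load("/tmp/top0.npz")); W=cloud(c)
d=np.hypot(W[...,0]-.67,W[...,1]+.08); 
for lo,hi in((.028,.05),(.05,.08),(.08,.1)):
    m=(d>lo)&(d<hi)&(W[...,2]>.006)&(np.hypot(W[...,0]-.638,W[...,1]+.1035)>.022); print(lo,hi,m.sum(),np.nanmax(W[m][:,2]) if m.any() else 0)
rows([cradle((.638,-.1035),-2.46,.040,z) for z in(.1,.05,.012)])
E
```

```text
0.028 0.05 1 0.013377627015703594
0.05 0.08 169 0.019520757793653525
0.08 0.1 513 0.05910204237258137
t 6.80 tcp [ 0.5656 -0.1846  0.1157] rpy [ 3.14  -0.     1.477] gap 0.0219
lin [0.1155, 0.0931, 0.016] dr [0.002, -0.001, 0.795]
lin [0.1155, 0.093, 0.066] dr [0.002, -0.001, 0.795]
lin [0.1155, 0.0929, 0.104] dr [0.002, -0.001, 0.795]
```

Emit:
play_rows([
  {"dr": [0, 0, 0.1], "linear": [0.025, 0.02, 0], "claw": 0.022},
  {"dr": [0, 0, 0.2], "linear": [0.05, 0.04, 0], "claw": 0.022},
  {"dr": [0, 0, 0.3], "linear": [0.075, 0.06, 0], "claw": 0.022},
  {"dr": [0, 0, 0.4], "linear": [0.095, 0.075, 0], "claw": 0.022},
  {"dr": [0, 0, 0.5], "linear": [0.105, 0.085, 0], "claw": 0.022},
  {"dr": [0, 0, 0.6], "linear": [0.105, 0.085, 0], "claw": 0.022},
  {"dr": [0, 0, 0.7], "linear": [0.105, 0.085, 0], "claw": 0.022},
  {"dr": [0, 0, 0.79], "linear": [0.105, 0.085, 0], "claw": 0.022},
])

```text
clock: 7.47
tcp_pos: [0.6597, -0.0842, 0.1115]
eef_rot: [-3.139, 0.0, 0.694]
contact_force: [-0.8, 0.2, -1.1]
finger_gap: 0.022
grip_force: 0.0
```

```bash
python3 - <<'E'
from h import *
camera("top"); rows([cradle((.638,-.1035),-2.46,.040,z) for z in(.1,.05,.012)])
E
```

```text
t 7.52 tcp [ 0.6595 -0.0844  0.1114] rpy [-3.139e+00  1.000e-03  6.920e-01] gap 0.0218
lin [0.0113, 0.0014, 0.0114] dr [-0.002, 0.001, 0.01]
lin [0.0113, 0.0015, 0.0614] dr [-0.002, 0.001, 0.01]
lin [0.0113, 0.0016, 0.0994] dr [-0.002, 0.001, 0.01]
```

Emit:
play_rows([
  {"dr": [0, 0, 0.01], "linear": [0.011, 0.001, 0], "claw": 0.022},
  {"dr": [0, 0, 0.01], "linear": [0.011, 0.001, 0.02], "claw": 0.022},
  {"dr": [0, 0, 0.01], "linear": [0.011, 0.001, 0.04], "claw": 0.022},
  {"dr": [0, 0, 0.01], "linear": [0.011, 0.001, 0.06], "claw": 0.022},
  {"dr": [0, 0, 0.01], "linear": [0.011, 0.001, 0.08], "claw": 0.022},
  {"dr": [0, 0, 0.01], "linear": [0.011, 0.001, 0.092], "claw": 0.022},
  {"dr": [0, 0, 0.01], "linear": [0.011, 0.001, 0.099], "claw": 0.022},
  {"dr": [0, 0, 0.01], "linear": [0.011, 0.001, 0.099], "claw": 0.022},
])

```text
clock: 8.18
tcp_pos: [0.6689, -0.0805, 0.0118]
eef_rot: [-3.139, 0.001, 0.687]
contact_force: [0.1, 0.1, -0.0]
finger_gap: 0.0223
grip_force: 0.0
```

```bash
python3 - <<'E'
from h import *
find((.638,-.1035)); rows([cradle((.638,-.1035),-2.46,.026)]+ax(-.15+.065,phi=-2.46))
E
```

```text
top 183 [0.6377, -0.1034] r 0.0179 slot (-0.1743, 0.1389)
scene 134 [0.6355, -0.1058] r 0.0190 slot (-0.1722, 0.1364)
t 8.28 tcp [ 0.6703 -0.0815  0.0138] rpy [ 3.141e+00 -1.000e-03  6.860e-01] gap 0.0222
lin [-0.013, -0.0034, 0.0018] dr [0.001, -0.001, 0.005]
lin [-0.1782, -0.0043, 0.0017] dr [0.001, -0.001, 0.005]
```

Emit:
play_rows([
  {"dr": [0, 0, 0], "linear": [-0.005, -0.003, 0.001], "claw": 0.022},
  {"dr": [0, 0, 0], "linear": [-0.01, -0.0035, 0.001], "claw": 0.022},
  {"dr": [0, 0, 0], "linear": [-0.017, -0.0035, 0.001], "claw": 0.022},
  {"dr": [0, 0, 0], "linear": [-0.027, -0.0035, 0.001], "claw": 0.022},
  {"dr": [0, 0, 0], "linear": [-0.037, -0.0035, 0.001], "claw": 0.022},
  {"dr": [0, 0, 0], "linear": [-0.047, -0.0035, 0.001], "claw": 0.022},
  {"dr": [0, 0, 0], "linear": [-0.057, -0.0035, 0.001], "claw": 0.022},
  {"dr": [0, 0, 0], "linear": [-0.067, -0.0035, 0.001], "claw": 0.022},
])

```text
clock: 8.95
tcp_pos: [0.6151, -0.1223, 0.0127]
eef_rot: [3.141, -0.001, 0.685]
contact_force: [1.2, 0.8, 1.4]
finger_gap: 0.0219
grip_force: 1.0
```

```bash
python3 - <<'E'
from h import *
at(); rows(ax(-.15+.065,phi=-2.46))
E
```

```text
top 185 [0.5956, -0.1383] r 0.0177 slot (-0.1443, 0.0931)
scene 181 [0.5978, -0.1387] r 0.0281 slot (-0.1436, 0.0953)
t 9.05 tcp [ 0.6131 -0.1239  0.0124] rpy [-3.141e+00  2.000e-03  6.820e-01] gap 0.0217
lin [-0.1071, -0.0004, 0.0007] dr [-0.001, 0.002, 0.001]
```

Emit:
play_rows([
  {"dr": [0, 0, 0], "linear": [-0.01, 0, 0], "claw": 0.022},
  {"dr": [0, 0, 0], "linear": [-0.02, 0, 0], "claw": 0.022},
  {"dr": [0, 0, 0], "linear": [-0.03, 0, 0], "claw": 0.022},
  {"dr": [0, 0, 0], "linear": [-0.04, 0, 0], "claw": 0.022},
  {"dr": [0, 0, 0], "linear": [-0.05, 0, 0], "claw": 0.022},
  {"dr": [0, 0, 0], "linear": [-0.06, 0, 0], "claw": 0.022},
  {"dr": [0, 0, 0], "linear": [-0.069, 0, 0], "claw": 0.022},
  {"dr": [0, 0, 0], "linear": [-0.076, 0, 0], "claw": 0.022},
])

```text
clock: 9.72
tcp_pos: [0.5554, -0.1706, 0.0123]
eef_rot: [-3.141, 0.001, 0.685]
contact_force: [0.5, 0.7, -0.6]
finger_gap: 0.0221
grip_force: 0.3
```

```bash
python3 - <<'E'
from h import *
at()
s=env.observe();p=np.array(s["tcp_pos"]);a=s["eef_rot"][2]+np.pi
C=p[:2]+.026*np.array([np.cos(a),np.sin(a)]); phi=a if a<0 else a-2*np.pi
# arc: disc centre path turning from phi to -1.46
E0=GATE-.055*D; M=GATE-.085*D
L=[]
for k in range(1,17):
    t=k/16; q=(1-t)**2*C+2*t*(1-t)*M+t*t*E0; L.append(cradle(q,phi+(-1.46-phi)*t,.026))
rows(L)
E
```

```text
top 124 [0.536, -0.1867] r 0.0176 slot (-0.1028, 0.0285)
scene 198 [0.5379, -0.1852] r 0.0275 slot (-0.104, 0.0306)
t 9.82 tcp [ 0.5551 -0.1711  0.0124] rpy [-3.141e+00  1.000e-03  6.830e-01] gap 0.0220
lin [-0.004, -0.0016, 0.0004] dr [-0.001, 0.001, -0.062]
lin [-0.008, -0.0029, 0.0004] dr [-0.001, 0.001, -0.125]
lin [-0.012, -0.0041, 0.0004] dr [-0.001, 0.001, -0.187]
lin [-0.0159, -0.005, 0.0004] dr [-0.001, 0.001, -0.25]
lin [-0.0199, -0.0058, 0.0004] dr [-0.001, 0.001, -0.312]
lin [-0.0237, -0.0062, 0.0004] dr [-0.001, 0.001, -0.374]
lin [-0.0276, -0.0065, 0.0004] dr [-0.001, 0.001, -0.437]
lin [-0.0314, -0.0065, 0.0004] dr [-0.001, 0.001, -0.499]
lin [-0.0352, -0.0062, 0.0004] dr [-0.001, 0.001, -0.562]
lin [-0.039, -0.0057, 0.0005] dr [-0.001, 0.001, -0.624]
lin [-0.0427, -0.005, 0.0005] dr [-0.001, 0.001, -0.686]
lin [-0.0463, -0.0039, 0.0005] dr [-0.001, 0.001, -0.749]
lin [-0.05, -0.0026, 0.0005] dr [-0.001, 0.001, -0.811]
lin [-0.0535, -0.0011, 0.0005] dr [-0.001, 0.001, -0.874]
lin [-0.057, 0.0008, 0.0005] dr [-0.001, 0.001, -0.936]
lin [-0.0604, 0.0029, 0.0005] dr [-0.001, 0.001, -0.998]
```

Emit:
play_rows([
  {"dr": [0, 0, -0.06], "linear": [-0.004, -0.0015, 0], "claw": 0.022},
  {"dr": [0, 0, -0.12], "linear": [-0.008, -0.003, 0], "claw": 0.022},
  {"dr": [0, 0, -0.19], "linear": [-0.012, -0.004, 0], "claw": 0.022},
  {"dr": [0, 0, -0.25], "linear": [-0.016, -0.005, 0], "claw": 0.022},
  {"dr": [0, 0, -0.31], "linear": [-0.02, -0.006, 0], "claw": 0.022},
  {"dr": [0, 0, -0.37], "linear": [-0.024, -0.006, 0], "claw": 0.022},
  {"dr": [0, 0, -0.44], "linear": [-0.0275, -0.0065, 0], "claw": 0.022},
  {"dr": [0, 0, -0.5], "linear": [-0.0315, -0.0065, 0], "claw": 0.022},
])

```text
clock: 10.48
tcp_pos: [0.5288, -0.1837, 0.0123]
eef_rot: [3.142, -0.001, 1.19]
contact_force: [0.2, 0.9, -0.0]
finger_gap: 0.0221
grip_force: 0.3
```

```bash
python3 - <<'E'
from h import *
at()
s=env.observe();p=np.array(s["tcp_pos"]);a=s["eef_rot"][2]+np.pi
C=p[:2]+.026*np.array([np.cos(a),np.sin(a)]); phi=a if a<0 else a-2*np.pi
E0=GATE-.048*D; M=GATE-.075*D
L=[]
for k in range(1,9):
    t=k/8; q=(1-t)**2*C+2*t*(1-t)*M+t*t*E0; L.append(cradle(q,phi+(-1.46-phi)*t,.026))
rows(L)
E
```

```text
top 87 [0.518, -0.2095] r 0.0170 slot (-0.0821, 0.0082)
scene 219 [0.5214, -0.2041] r 0.0276 slot (-0.0871, 0.0121)
t 10.58 tcp [ 0.5282 -0.1846  0.0123] rpy [-3.141 -0.     1.185] gap 0.0217
lin [-0.003, -0.0023, 0.0003] dr [0.0, 0.0, -0.062]
lin [-0.0065, -0.0041, 0.0003] dr [0.0, 0.0, -0.124]
lin [-0.0105, -0.0053, 0.0003] dr [0.0, 0.0, -0.186]
lin [-0.015, -0.0061, 0.0003] dr [0.0, 0.0, -0.248]
lin [-0.02, -0.0062, 0.0003] dr [0.0, 0.0, -0.31]
lin [-0.0255, -0.0058, 0.0003] dr [0.0, 0.0, -0.372]
lin [-0.0314, -0.0049, 0.0003] dr [0.0, 0.0, -0.434]
lin [-0.0379, -0.0034, 0.0003] dr [0.0, 0.0, -0.496]
```

Emit:
play_rows([
  {"dr": [0, 0, -0.06], "linear": [-0.003, -0.002, 0], "claw": 0.022},
  {"dr": [0, 0, -0.12], "linear": [-0.0065, -0.004, 0], "claw": 0.022},
  {"dr": [0, 0, -0.19], "linear": [-0.0105, -0.0055, 0], "claw": 0.022},
  {"dr": [0, 0, -0.25], "linear": [-0.015, -0.006, 0], "claw": 0.022},
  {"dr": [0, 0, -0.31], "linear": [-0.02, -0.006, 0], "claw": 0.022},
  {"dr": [0, 0, -0.37], "linear": [-0.0255, -0.006, 0], "claw": 0.022},
  {"dr": [0, 0, -0.43], "linear": [-0.0315, -0.005, 0], "claw": 0.022},
  {"dr": [0, 0, -0.5], "linear": [-0.038, -0.0035, 0], "claw": 0.022},
])

```text
clock: 11.25
tcp_pos: [0.511, -0.2175, 0.0122]
eef_rot: [-3.141, -0.001, 1.688]
contact_force: [-0.5, 1.2, 0.3]
finger_gap: 0.0217
grip_force: 0.4
```

```bash
python3 - <<'E'
from h import *
at(); rows(ax(-.045,-.03,0,.03,.036))
E
```

```text
top None
scene 223 [0.5106, -0.2391] r 0.0258 slot (-0.0535, -0.0025)
t 11.35 tcp [ 0.5111 -0.2195  0.0124] rpy [3.141e+00 1.000e-03 1.683e+00] gap 0.0220
lin [-0.002, -0.0002, 0.0004] dr [0.0, 0.001, 0.001]
lin [-0.017, -0.0002, 0.0004] dr [0.0, 0.001, 0.001]
lin [-0.047, -0.0002, 0.0004] dr [0.0, 0.001, 0.001]
lin [-0.077, -0.0002, 0.0004] dr [0.0, 0.001, 0.001]
lin [-0.083, -0.0003, 0.0005] dr [0.0, 0.001, 0.001]
```

Emit:
play_rows([
  {"dr": [0, 0, 0], "linear": [-0.01, 0, 0], "claw": 0.022},
  {"dr": [0, 0, 0], "linear": [-0.021, 0, 0], "claw": 0.022},
  {"dr": [0, 0, 0], "linear": [-0.032, 0, 0], "claw": 0.022},
  {"dr": [0, 0, 0], "linear": [-0.043, 0, 0], "claw": 0.022},
  {"dr": [0, 0, 0], "linear": [-0.054, 0, 0], "claw": 0.022},
  {"dr": [0, 0, 0], "linear": [-0.065, 0, 0], "claw": 0.022},
  {"dr": [0, 0, 0], "linear": [-0.076, 0, 0], "claw": 0.022},
  {"dr": [0, 0, 0], "linear": [-0.087, 0, 0], "claw": 0.022},
])

```text
clock: 12.02
tcp_pos: [0.5207, -0.3055, 0.0122]
eef_rot: [-3.141, -0.001, 1.686]
contact_force: [-0.5, 1.6, 0.1]
finger_gap: 0.0219
grip_force: 0.8
```

```bash
python3 - <<'E'
from h import *
at(); print(env.observe()["contact_force"])
find(GATE+.076*D,.02); find((.436,-.1255)); rows(ax(.055)+[cradle((.436,-.1255),-.75,.045,.1)])
c=camera("scene"); cv2.imwrite("pics/s3.png",cv2.resize(c["image"][120:280,260:452],(720,600)))
E
```

```text
top None
scene 262 [0.519, -0.3349] r 0.0284 slot (0.0426, -0.0047)
[-1.0199016  -0.28005329 -0.30547265]
top None
scene 221 [0.5264, -0.3676] r 0.0211 slot (0.076, -0.001)
top None
scene 190 [0.4332, -0.1294] r 0.0193 slot (-0.1711, -0.0673)
t 12.32 tcp [ 0.5209 -0.3043  0.0123] rpy [ 3.142 -0.     1.686] gap 0.0218
lin [-0.0166, -0.0006, 0.0003] dr [0.0, 0.0, 0.005]
lin [0.2217, -0.0929, -0.0876] dr [0.0, 0.0, -0.705]
```

View pics/s3.png

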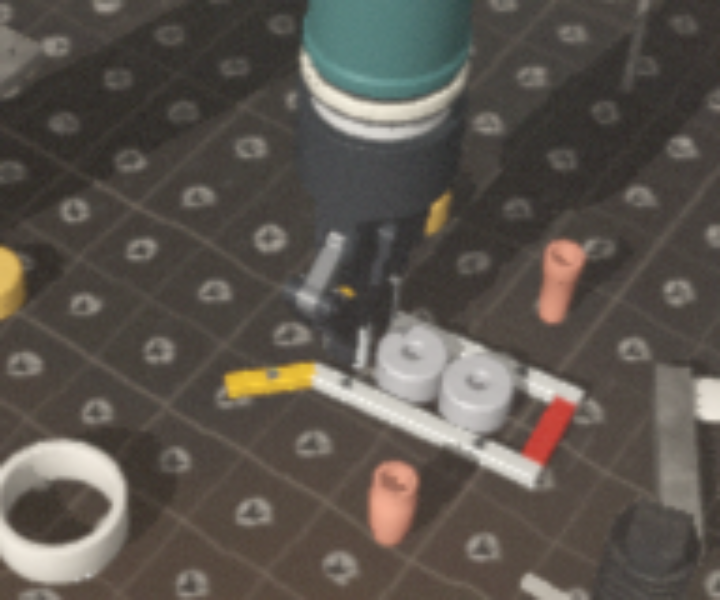

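Both steel bosses are in the slot, at crop (412,360) and (476,392), and the cups and ring haven't moved. Next I'll back off and go round behind the brass boss.

Emit:
play_rows([
  {"dr": [0, 0, 0], "linear": [0.012, 0, 0], "claw": 0.022},
  {"dr": [0, 0, 0], "linear": [0.025, 0, 0], "claw": 0.022},
  {"dr": [0, 0, 0], "linear": [0.04, 0, 0], "claw": 0.022},
  {"dr": [0, 0, 0], "linear": [0.05, 0, -0.02], "claw": 0.022},
  {"dr": [0, 0, 0], "linear": [0.06, 0, -0.05], "claw": 0.022},
  {"dr": [0, 0, -0.1], "linear": [0.07, -0.01, -0.08], "claw": 0.022},
  {"dr": [0, 0, -0.2], "linear": [0.1, -0.03, -0.09], "claw": 0.022},
  {"dr": [0, 0, -0.3], "linear": [0.13, -0.05, -0.09], "claw": 0.022},
])

```text
clock: 13.03
tcp_pos: [0.4581, -0.18, 0.1049]
eef_rot: [3.136, 0.004, 1.992]
contact_force: [0.1, 0.4, -1.2]
finger_gap: 0.0222
grip_force: 0.0
```

```bash
python3 - <<'E'
from h import *
camera("scene"); find((.436,-.1255)); rows([cradle((.436,-.1255),-1.05,.034,z) for z in(.1,.012)])
E
```

```text
top None
scene 185 [0.4343, -0.1288] r 0.0182 slot (-0.1716, -0.0661)
t 13.18 tcp [ 0.4528 -0.1765  0.1024] rpy [-3.139 -0.005  1.991] gap 0.0217
lin [0.0872, 0.0021, 0.0028] dr [-0.002, -0.005, -0.101]
lin [0.0868, 0.0023, 0.0908] dr [-0.002, -0.005, -0.101]
```

Emit:
play_rows([
  {"dr": [0, 0, -0.05], "linear": [0.025, 0, 0], "claw": 0.022},
  {"dr": [0, 0, -0.1], "linear": [0.05, 0.001, 0], "claw": 0.022},
  {"dr": [0, 0, -0.1], "linear": [0.075, 0.002, 0], "claw": 0.022},
  {"dr": [0, 0, -0.1], "linear": [0.087, 0.002, 0], "claw": 0.022},
  {"dr": [0, 0, -0.1], "linear": [0.087, 0.002, 0.02], "claw": 0.022},
  {"dr": [0, 0, -0.1], "linear": [0.087, 0.002, 0.04], "claw": 0.022},
  {"dr": [0, 0, -0.1], "linear": [0.087, 0.002, 0.05], "claw": 0.022},
  {"dr": [0, 0, -0.1], "linear": [0.087, 0.002, 0.05], "claw": 0.022},
])

```text
clock: 13.85
tcp_pos: [0.4227, -0.1006, 0.0506]
eef_rot: [-3.139, -0.001, 2.086]
contact_force: [-0.3, 0.5, 0.4]
finger_gap: 0.0217
grip_force: 0.0
```

```bash
python3 - <<'E'
from h import *
find((.436,-.1255)); rows([cradle((.436,-.1255),-1.05,b,.012) for b in(.034,.026)])
E
```

```text
top 176 [0.4364, -0.126] r 0.0178 slot (-0.1742, -0.0637)
scene 185 [0.433, -0.1295] r 0.0195 slot (-0.171, -0.0675)
t 13.95 tcp [ 0.4233 -0.101   0.0521] rpy [-3.141 -0.     2.085] gap 0.0221
lin [0.0064, -0.0012, 0.0401] dr [0.0, 0.0, -0.006]
lin [-0.0016, -0.0012, 0.0401] dr [0.0, 0.0, -0.006]
```

Emit:
play_rows([
  {"dr": [0, 0, 0], "linear": [0.004, -0.001, 0], "claw": 0.022},
  {"dr": [0, 0, 0], "linear": [0.008, -0.001, 0], "claw": 0.022},
  {"dr": [0, 0, 0], "linear": [0.008, -0.001, 0], "claw": 0.022},
  {"dr": [0, 0, 0], "linear": [0.008, -0.001, 0.007], "claw": 0.022},
  {"dr": [0, 0, 0], "linear": [0.008, -0.001, 0.014], "claw": 0.022},
  {"dr": [0, 0, 0], "linear": [0.008, -0.001, 0.021], "claw": 0.022},
  {"dr": [0, 0, 0], "linear": [0.008, -0.001, 0.023], "claw": 0.022},
  {"dr": [0, 0, 0], "linear": [0.008, -0.001, 0.023], "claw": 0.022},
])

```text
clock: 14.62
tcp_pos: [0.4178, -0.0945, 0.0284]
eef_rot: [-3.14, -0.001, 2.086]
contact_force: [0.6, -1.1, 0.5]
finger_gap: 0.022
grip_force: 0.0
```

```bash
python3 - <<'E'
from h import *
print(np.round(env.observe()["joints"],2))
find((.436,-.1255)); rows([cradle((.4362,-.126),-1.05,b,.012) for b in(.034,.026)])
E
```

```text
[ 0.09  0.63  0.03  2.39 -0.14  0.13  0.78]
top 196 [0.4363, -0.1259] r 0.0179 slot (-0.1742, -0.0638)
scene 186 [0.4338, -0.129] r 0.0186 slot (-0.1715, -0.0666)
t 14.72 tcp [ 0.418  -0.0945  0.029 ] rpy [-3.141 -0.     2.086] gap 0.0219
lin [-0.0024, 0.0001, 0.017] dr [-0.001, 0.0, -0.006]
lin [-0.0104, 0.0002, 0.017] dr [-0.001, 0.0, -0.006]
```

Emit:
play_rows([
  {"dr": [0, 0, 0], "linear": [0, 0, 0.006], "claw": 0.022},
  {"dr": [0, 0, 0], "linear": [0, 0, 0.012], "claw": 0.022},
  {"dr": [0, 0, 0], "linear": [0, 0, 0.0165], "claw": 0.022},
  {"dr": [0, 0, 0], "linear": [0, 0, 0.0165], "claw": 0.022},
  {"dr": [0, 0, 0], "linear": [-0.005, 0, 0.0165], "claw": 0.022},
  {"dr": [0, 0, 0], "linear": [-0.01, 0, 0.0165], "claw": 0.022},
  {"dr": [0, 0, 0], "linear": [-0.015, 0, 0.0165], "claw": 0.022},
  {"dr": [0, 0, 0], "linear": [-0.022, 0, 0.0165], "claw": 0.022},
])

```text
clock: 15.38
tcp_pos: [0.4289, -0.1138, 0.0129]
eef_rot: [-3.141, -0.001, 2.086]
contact_force: [-1.2, 1.3, -0.2]
finger_gap: 0.022
grip_force: 0.4
```

```bash
cat >> h.py <<'E'
def arc(e,n,k0,m=None,phi1=-1.46):
    s=env.observe();p=np.array(s["tcp_pos"]);a=s["eef_rot"][2]+np.pi
    C=p[:2]+.026*np.array([np.cos(a),np.sin(a)]); phi=a if a<np.pi else a-2*np.pi
    phi=(phi+np.pi)%(2*np.pi)-np.pi
    E0=GATE+e*D; M=(C+E0)/2 if m is None else GATE+m*D; L=[]
    for k in range(1,k0+1):
        t=k/n; q=(1-t)**2*C+2*t*(1-t)*M+t*t*E0; L.append(cradle(q,phi+(phi1-phi)*t,.026))
    rows(L)
E
python3 - <<'E'
from h import *
at(); arc(-.07,12,8,phi1=-.93)
E
```

```text
top 112 [0.4425, -0.1365] r 0.0175 slot (-0.163, -0.0588)
scene 204 [0.4392, -0.1365] r 0.0228 slot (-0.1634, -0.0621)
t 15.48 tcp [ 0.4303 -0.1152  0.013 ] rpy [3.140e+00 2.000e-03 2.084e+00] gap 0.0221
lin [-0.0089, 0.0012, 0.001] dr [0.001, 0.002, -0.011]
lin [-0.0179, 0.0024, 0.0011] dr [0.001, 0.002, -0.021]
lin [-0.0268, 0.0036, 0.0011] dr [0.001, 0.002, -0.032]
lin [-0.0358, 0.0049, 0.0011] dr [0.001, 0.002, -0.043]
lin [-0.0447, 0.0061, 0.0011] dr [0.001, 0.002, -0.053]
lin [-0.0537, 0.0073, 0.0011] dr [0.001, 0.002, -0.064]
lin [-0.0626, 0.0085, 0.0012] dr [0.001, 0.002, -0.075]
lin [-0.0716, 0.0097, 0.0012] dr [0.001, 0.002, -0.085]
```

Emit:
play_rows([
  {"dr": [0, 0, -0.01], "linear": [-0.009, 0.001, 0], "claw": 0.022},
  {"dr": [0, 0, -0.02], "linear": [-0.018, 0.0025, 0], "claw": 0.022},
  {"dr": [0, 0, -0.03], "linear": [-0.027, 0.0035, 0], "claw": 0.022},
  {"dr": [0, 0, -0.04], "linear": [-0.036, 0.005, 0], "claw": 0.022},
  {"dr": [0, 0, -0.05], "linear": [-0.0445, 0.006, 0], "claw": 0.022},
  {"dr": [0, 0, -0.06], "linear": [-0.0535, 0.0075, 0], "claw": 0.022},
  {"dr": [0, 0, -0.07], "linear": [-0.0625, 0.0085, 0], "claw": 0.022},
  {"dr": [0, 0, -0.08], "linear": [-0.0715, 0.0095, 0], "claw": 0.022},
])

```text
clock: 16.15
tcp_pos: [0.473, -0.1719, 0.0128]
eef_rot: [-3.141, -0.0, 2.167]
contact_force: [-1.5, 1.2, 0.9]
finger_gap: 0.0222
grip_force: 0.7
```

```bash
python3 - <<'E'
from h import *
at(); arc(-.045,8,8,m=-.072)
E
```

```text
top 13 [0.4833, -0.2062] r 0.0090 slot (-0.0892, -0.026)
scene 199 [0.4808, -0.1943] r 0.0248 slot (-0.1014, -0.0272)
t 16.25 tcp [ 0.4745 -0.1734  0.013 ] rpy [3.140e+00 3.000e-03 2.164e+00] gap 0.0221
lin [-0.0083, 0.0023, 0.001] dr [0.002, 0.003, 0.06]
lin [-0.0163, 0.0041, 0.001] dr [0.002, 0.003, 0.121]
lin [-0.0242, 0.0053, 0.0011] dr [0.002, 0.003, 0.181]
lin [-0.0318, 0.006, 0.0011] dr [0.002, 0.003, 0.241]
lin [-0.0393, 0.0062, 0.0011] dr [0.002, 0.003, 0.302]
lin [-0.0465, 0.0059, 0.0011] dr [0.002, 0.003, 0.362]
lin [-0.0535, 0.0049, 0.0012] dr [0.002, 0.003, 0.422]
lin [-0.0603, 0.0035, 0.0012] dr [0.002, 0.003, 0.483]
```

Emit:
play_rows([
  {"dr": [0, 0, 0.06], "linear": [-0.0085, 0.0025, 0], "claw": 0.022},
  {"dr": [0, 0, 0.12], "linear": [-0.0165, 0.004, 0], "claw": 0.022},
  {"dr": [0, 0, 0.18], "linear": [-0.024, 0.0055, 0], "claw": 0.022},
  {"dr": [0, 0, 0.24], "linear": [-0.032, 0.006, 0], "claw": 0.022},
  {"dr": [0, 0, 0.3], "linear": [-0.039, 0.006, 0], "claw": 0.022},
  {"dr": [0, 0, 0.36], "linear": [-0.0465, 0.006, 0], "claw": 0.022},
  {"dr": [0, 0, 0.42], "linear": [-0.0535, 0.005, 0], "claw": 0.022},
  {"dr": [0, 0, 0.48], "linear": [-0.06, 0.0035, 0], "claw": 0.022},
])

```text
clock: 16.92
tcp_pos: [0.5095, -0.2185, 0.0127]
eef_rot: [3.141, -0.001, 1.684]
contact_force: [0.6, 0.8, 0.7]
finger_gap: 0.0219
grip_force: 0.5
```

```bash
python3 - <<'E'
from h import *
at(); rows(ax(-.045,-.03,0,.02,.027))
E
```

```text
top None
scene 219 [0.5098, -0.2402] r 0.0255 slot (-0.0525, -0.0034)
t 17.02 tcp [ 0.5098 -0.2199  0.0129] rpy [3.141e+00 1.000e-03 1.685e+00] gap 0.0221
lin [-0.0016, 0.0012, 0.0009] dr [0.001, 0.001, 0.003]
lin [-0.0166, 0.0011, 0.0009] dr [0.001, 0.001, 0.003]
lin [-0.0466, 0.001, 0.0009] dr [0.001, 0.001, 0.003]
lin [-0.0667, 0.001, 0.001] dr [0.001, 0.001, 0.003]
lin [-0.0737, 0.0009, 0.001] dr [0.001, 0.001, 0.003]
```

Emit:
play_rows([
  {"dr": [0, 0, 0], "linear": [-0.01, 0.001, 0], "claw": 0.022},
  {"dr": [0, 0, 0], "linear": [-0.021, 0.001, 0], "claw": 0.022},
  {"dr": [0, 0, 0], "linear": [-0.032, 0.001, 0], "claw": 0.022},
  {"dr": [0, 0, 0], "linear": [-0.042, 0.001, 0], "claw": 0.022},
  {"dr": [0, 0, 0], "linear": [-0.051, 0.001, 0], "claw": 0.022},
  {"dr": [0, 0, 0], "linear": [-0.06, 0.001, 0], "claw": 0.022},
  {"dr": [0, 0, 0], "linear": [-0.067, 0.001, 0], "claw": 0.022},
  {"dr": [0, 0, 0], "linear": [-0.072, 0.001, 0], "claw": 0.022},
])

```text
clock: 17.68
tcp_pos: [0.518, -0.2907, 0.0127]
eef_rot: [-3.141, -0.001, 1.685]
contact_force: [-1.1, 6.4, 0.8]
finger_gap: 0.022
grip_force: 3.5
```

```bash
python3 - <<'E'
from h import *
at(); print(env.observe()["contact_force"]); rows(ax(.027))
E
```

```text
top None
scene 286 [0.5196, -0.3183] r 0.0291 slot (0.0262, -0.0024)
[0.27340465 1.99776432 0.72081178]
t 17.78 tcp [ 0.518  -0.2902  0.0126] rpy [-3.141e+00 -1.000e-03  1.686e+00] gap 0.0221
lin [-0.0029, 0.0008, 0.0006] dr [-0.001, -0.001, 0.004]
```

Emit:
play_rows([
  {"dr": [0, 0, 0], "linear": [0.01, 0, 0], "claw": 0.022},
  {"dr": [0, 0, 0], "linear": [0.025, 0, 0], "claw": 0.022},
  {"dr": [0, 0, 0], "linear": [0.04, 0, 0], "claw": 0.022},
  {"dr": [0, 0, 0], "linear": [0.05, 0, -0.02], "claw": 0.022},
  {"dr": [0, 0, 0], "linear": [0.07, 0, -0.05], "claw": 0.022},
  {"dr": [0, 0, 0], "linear": [0.1, 0, -0.09], "claw": 0.022},
  {"dr": [0, 0, 0], "linear": [0.14, 0, -0.12], "claw": 0.022},
  {"dr": [0, 0, 0], "linear": [0.17, 0, -0.14], "claw": 0.022},
])

```text
clock: 18.45
tcp_pos: [0.4996, -0.1279, 0.1482]
eef_rot: [3.14, 0.0, 1.686]
contact_force: [0.1, 1.1, 1.3]
finger_gap: 0.022
grip_force: 0.0
```

Emit:
play_rows([
  {"dr": [0, 0, 0], "linear": [0.01, 0, -0.01], "claw": 0.022},
  {"dr": [0, 0, 0], "linear": [0.03, 0, -0.02], "claw": 0.022},
  {"dr": [0, 0, 0], "linear": [0.06, 0, -0.03], "claw": 0.022},
  {"dr": [0, 0, 0], "linear": [0.09, 0, -0.04], "claw": 0.022},
  {"dr": [0, 0, 0], "linear": [0.1, 0, -0.04], "claw": 0.022},
  {"dr": [0, 0, 0], "linear": [0.1, 0, -0.04], "claw": 0.022},
  {"dr": [0, 0, 0], "linear": [0.1, 0, -0.04], "claw": 0.022},
  {"dr": [0, 0, 0], "linear": [0.1, 0, -0.04], "claw": 0.022},
])

```text
clock: 19.12
tcp_pos: [0.4879, -0.0317, 0.1862]
eef_rot: [-3.141, 0.001, 1.685]
contact_force: [0.4, -1.2, -0.8]
finger_gap: 0.0221
grip_force: 0.0
```

```bash
python3 - <<'E'
from h import *
for k in(.026,.062,.098): find(GATE+k*D,.021)
rows(ax(0))
c=camera("top"); cv2.imwrite("pics/t4.png",cv2.resize(c["image"][140:260,300:420],(600,600),interpolation=cv2.INTER_CUBIC))
E
```

```text
top 209 [0.5212, -0.3177] r 0.0207 slot (0.0258, -0.0007)
scene 223 [0.5205, -0.3191] r 0.0203 slot (0.0271, -0.0015)
top 201 [0.5255, -0.3535] r 0.0210 slot (0.0619, -0.0003)
scene 233 [0.5244, -0.354] r 0.0204 slot (0.0622, -0.0015)
top 185 [0.5298, -0.3853] r 0.0177 slot (0.0939, 0.0004)
scene 224 [0.5274, -0.3872] r 0.0186 slot (0.0956, -0.0022)
t 19.42 tcp [ 0.4883 -0.0318  0.1863] rpy [-3.141  0.     1.684] gap 0.0220
lin [-0.236, 0.0013, 0.1744] dr [0.0, 0.0, 0.002]
```

View pics/t4.png

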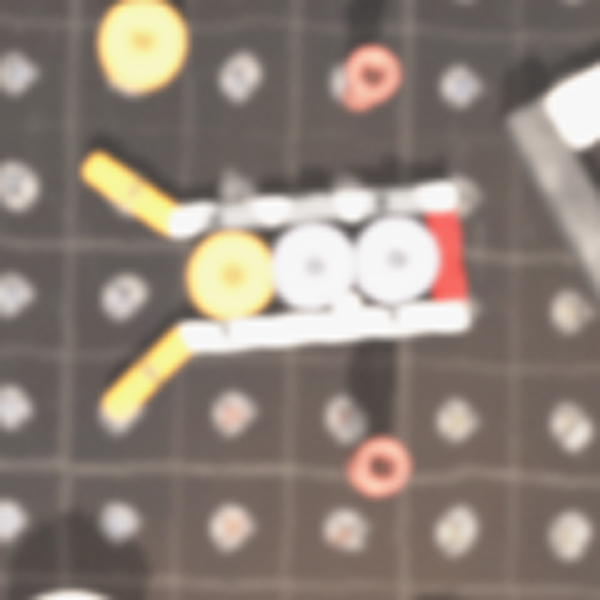

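The brass boss (crop 231,275) is nearest the gate, with the steel bosses at (315,265) and (397,260) against the stop. The cups are in place and the arm is clear, so I'm handing in.

```bash
python3 -c "
from station import env
print(env.sign_off())"
```

```text
the job is handed in; nothing more can be done
None
```

The job is handed in (no verdict was returned): in the last images all three bosses lie in a row in the slot, about 26, 62 and 95 mm past the gate with the brass one nearest it, and the cups are undisturbed.

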